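# Clamp the forming stake with the hex key

## Task

Lock the forming stake in its holder before it is hammered on: take the hex key out of the wooden punch block, feel gently for the recessed hex socket of the cap screw, which can lie anywhere along the slot in the clamp strap, and seat the key fully in it. Turn it clockwise, regrasping every quarter turn or so, until the screw bears on the strap and goes clearly heavy, about a quarter turn past the first resistance: firmly snug, not forced. Then draw the key out, put it back fully home in its hole in the block and let go.

Things in the scene. Friction and masses are not known exactly. Their poses are not given: they have to be found in the camera images.
- holder: Grey cast-iron stake holder bolted to the bench, 184 (x) x 84 (y) mm, 78 mm high. Origin: centre of its underside, on the bench. x runs along the clamp strap, from the stake's shank (at x = -47 mm) to the heel with two upright steel guide dowels (at x = 50 mm, tops 78 mm over the bench).
- strap: Dark steel clamp strap, 126 (x) x 52 (y) x 28 mm, lying loosely on the stake's shank (leather pad, at -x) and on the heel. Origin: centre of its underside, 41 mm over the bench. The cap screw in its slot comes down 5 mm a turn, clockwise from above; after 120 to 190 degrees its head meets the strap and presses it on the shank. Snug is about a quarter turn further.
- slot (a point): Centre of the strap's slot in its top face (69 mm over the bench): 45 mm long (x), 32 wide (y), 22 deep. In it stands the cap screw's round head (diameter 30), top 1 to 2.5 mm below this point, up to 6 mm off along x, unknown; it stays put under pushes below 10 N. Hex socket in it: 17.8 mm across flats, 14.5 deep, angle unknown; the key enters within about 9 degrees.
- stake: Steel forming stake: square shank 16 x 16 x 124 mm lying in the holder's cradle under the strap, and a domed mushroom head of 38 mm diameter beyond the holder's +y side. Origin: on the underside of the shank, under the strap; y runs along the shank towards the head.
- block: Wooden punch block, 64 (x) x 134 (y) x 72 mm high, with five short steel dapping punches with ball ends in its -y half, which rise at most 12 mm above its top. Origin: centre of the underside. It does not move.
- hole (a point): Mouth of the round upright hole for the key in the block's top face, 72 mm over the bench: 23 mm diameter, 64 mm deep; the point lies on its axis in the top face.
- key_handle (a point): Centre of the hex key's black four-sided handle, 32 x 32 mm, 62 mm tall (31 mm above and below this point), faces square to this point's x and y. At the start the key stands upright in its hole, the handle's underside resting on the block's top. Mass about 0.3 kg. Turning it in the screw takes about 0.1 N m while free, 0.15 to 0.2 N m more when snug.
- key_tip (a point): Lower end of the hex key, on its axis, 91 mm below the handle's centre. Steel hex shank 17 mm across flats, 60 mm long below the handle, two corners along the handle's x; the last 4.5 mm taper to 11 mm across flats, so the tip drops about 3 mm into the socket when centred over it, 1 mm when 2 mm off centre, whatever the angle, and 10 mm more when the angle fits.

How it is judged:
On the way, in this order (a step that is already met when the one before it is completed fails the run):
1. the key is seated in the screw's socket (horizontal distance between key_tip and slot below 0.0105 m and z of key_tip in the frame of slot below -0.01 m), for 0.2 s.
2. the strap clamps the stake, the key still in the socket (contact force between strap and stake above 25 N and horizontal distance between key_tip and slot below 0.0105 m and z of key_tip in the frame of slot below -0.006 m), for 0.2 s.
At the end, for the whole second after the job is handed in: The strap presses on the stake's shank with more than 25 N, the stake is at rest within 10 mm of where it lay, and the key stands upright (within 0.1 rad) in its hole in the block, its tip more than 55 mm below the block's top (contact force between strap and stake above 25 N and horizontal distance between key_tip and hole below 0.006 m and z of key_tip in the frame of hole below -0.055 m and angle between key_tip's own z axis and vertical below 0.1 rad and linear speed of stake below 0.01 m/s and distance of stake from where it was at the start of the episode below 0.01 m); the robot touches nothing.
It fails at once if the screw is overtightened: the strap presses on the stake with more than 150 N (contact force between strap and stake above 150 N).
It fails at once if the key is pressed with more than 40 N on the screw or holder before it is seated in the socket (its tip less than 7.5 mm below the strap's top face) (contact force between key and holder above 40 N and z of key_tip in the frame of slot above -0.0075 m).
It fails at once if the key is pressed with more than 40 N on the strap (contact force between key and strap above 40 N).
It also fails if it takes over 72 s, if anything falls off the work surface, if the arm or the gripper's body presses on something with over 40 N, if the wrist force passes 120 N, or if a joint passes its speed limit or range.

## Robot

A 6-joint arm with a two-finger parallel gripper is mounted at the origin on a cart in front of the work surface, level with it; the furniture and walls round the work are solid. World frame = base frame: x ahead of the robot, y to its left, z up, the work surface at z = 0. Lengths are in m, angles in rad, forces in N, time in s.
With the tool pointing down it reaches from about 0.25 to 0.775 m from the base axis. Payload 4 kg.
Tool frame: the origin (TCP) lies at the very end of the fingers, on their centre line; the grasp point (between the pads) lies 19 mm behind it; z points along the fingers, y is the line along which they close (so a half turn about z gives the same grasp; the last joint's range is limited). The gripper opens to 94 mm and grips with 3 to 60 N. Pads are 16 mm wide; open, the fingers measure 119 mm over their backs; the gripper's body (75 mm by 177 mm) begins 78 mm behind the grasp point.
Start: joints at [-1.274, 0.087, 1.371, -0, 1.684, -0.103], TCP at [0.214, -0.507, 0.206] pointing down, gripper open.
Joint ranges: [-3.1, 3.1], [-0.76, 2.03], [0.27, 2.55], [-1.08, 4.22], [0.17, 2.65], [-2.57, 2.57]. Speed limits (rad/s): [2.79, 2.79, 3.14, 3.14, 3.14, 3.14].

## Interface

Orientations are given as [roll, pitch, yaw] about the fixed x, y, z axes, in that order (R = Rz(yaw) Ry(pitch) Rx(roll)).
In Python, from bench import robot gives the robot as it stands. The module is installed in compiled form; this text tells all that it offers.
- The arm moves only by the tool move_arm, never from a script. Its argument "deltas" is one flat list of numbers, 7 for each row, row after row: the turn, a rotation vector about the tool's x, y, z in rad, then the shift along the tool's x, y, z in cm, then the closure, from -1 (fully open) to 1 (shut). A call has 1 to 8 rows; each row is the pose to reach, as a shift and turn from the pose commanded when the call began, along the tool's axes at that moment; what a row does not reach only later rows make up. A row lasts 1/10 s, in which the tool goes at most 50 mm and 8.59 degrees, less where a joint would pass 70% of its speed; a pose out of reach is approached as far as the arm can. A call with a gripper value outside its range is refused whole. The fingers move at their own pace and stop on an object; the grip force is fixed at half the most. Time passes only in rows, so rows that repeat a pose let the fingers close. It gives the time, the measured TCP pose, the force, the opening and the grip force at its end, in the units of the state.
- robot.get_obs(): the state, without advancing time (a new reading comes with each control period).
- robot.snapshot(name): name is "scene" or "top"; returns a dict with "image" (420x560x3 uint8, red, green, blue), "depth" (420x560 float32, m along the optical axis (not along the pixel's ray), 0 where there is no reading), "fov_y" (degrees; the focal length in pixels is half the picture's height over the tangent of half this angle, whatever the lens; pixels are square), "cx", "cy" (the principal point, pixels), "origin" and "orientation" of the camera in the world. Camera axes: x right, y up, looking along -z (the intrinsics and any distortion apply to the point x, -y, -z); pixel columns grow to the right and rows downward; lengths in m; the calibration is good to about 2 mm. A picture is of the moment at which its call begins.
- robot.close_job(): hands the job in; it is judged then, once.
The state is a dict: "time": time; "joint_positions": joint angles; "qvel": joint speeds; "joint_torque": joint torques, N m; "tool_pos": TCP position; "ee_rot": TCP orientation; "wrist_force": force on the tool from outside, world axes, zero at the start; "wrist_torque": the same for the moment, N m; "width": finger opening in m; "finger_force": force on a finger pad.
Only numpy, scipy, OpenCV 4.12 (cv2) and the standard library are available. Lean on these libraries where they do the work, as an engineer would, in place of code of your own. Each camera call takes 0.05 s, during which the arm holds its last target. There are 200 camera calls.

## Working session

There is one attempt and no reset: what is moved stays moved. The work goes in short steps, Python scripts to look and compute and a tool call to move; the robot and the scene stay as the last step left them, time stands still between calls to the robot, and variables do not carry over. Pictures are saved under pics/ and viewed, at most 10 in all, crops included, and the job is handed in when it is done.

Besides the shell and the picture viewer there is one more tool, called after ">>>" by a JSON object that holds its "fn" and its "kwargs", one argument or row to a line. move_arm: Moves the arm, as the interface text tells. Its arguments: {"type":"object","properties":{"deltas":{"type":"array","items":{"type":"number"}}},"required":["deltas"]}

```bash
mkdir -p pics; cat > h.py <<'E'
import numpy as np, cv2, pickle
from scipy.spatial.transform import Rotation as R
def shot(robot,name):
    s=robot.snapshot(name); pickle.dump(s,open(name+'.pkl','wb')); return s
def cloud(s):
    h,w=s['depth'].shape; f=h/2/np.tan(np.radians(s['fov_y'])/2)
    u,v=np.meshgrid(np.arange(w),np.arange(h)); d=s['depth']
    p=np.stack([(u-s['cx'])/f*d,-(v-s['cy'])/f*d,-d],-1)
    M=R.from_euler('xyz',s['orientation']).as_matrix() if np.size(s['orientation'])==3 else np.array(s['orientation']).reshape(3,3)
    return p@M.T+np.array(s['origin'])
E
python3 - <<'E'
from bench import robot
from h import *
print(robot.get_obs())
for n in('scene','top'):
    s=shot(robot,n); cv2.imwrite(f'pics/{n}1.png',s['image'][...,::-1])
    print({k:v for k,v in s.items() if k not in('image','depth')})
E
```

```text
{'time': 0.0, 'joint_positions': array([-1.27408279e+00,  8.79636978e-02,  1.37223397e+00, -5.58199589e-05,
        1.68358698e+00, -1.03094698e-01]), 'qvel': array([ 0.00021263, -0.00197032,  0.00169287, -0.00043187, -0.00180935,
        0.00202995]), 'joint_torque': array([-6.63292685e-04, -3.40184569e+01, -3.02427685e+01,  7.16391834e-02,
        3.32098443e-02, -1.52164475e-04]), 'tool_pos': array([ 0.21390407, -0.50611187,  0.20430971]), 'ee_rot': array([-3.13940659e+00, -1.70398628e-04,  3.99801829e-01]), 'wrist_force': array([ 0.31403477, -0.89369436,  0.72000361]), 'wrist_torque': array([ 0.00364179, -0.015586  ,  0.01439704]), 'finger_force': 0.0, 'width': 0.09416362710611395}
{'fov_y': 44.122690300509554, 'cx': 283.09215255605153, 'cy': 211.46138923914734, 'origin': array([-0.00238289,  0.58194394,  0.56915605]), 'orientation': array([ 0.98261046, -0.00591401, -2.36865315])}
{'fov_y': 42.7515969226271, 'cx': 279.44686297765764, 'cy': 211.77305179980542, 'origin': array([0.44910268, 0.07648231, 0.92137264]), 'orientation': array([ 0.05116878, -0.00902966, -1.57734427])}
```

View pics/top1.png

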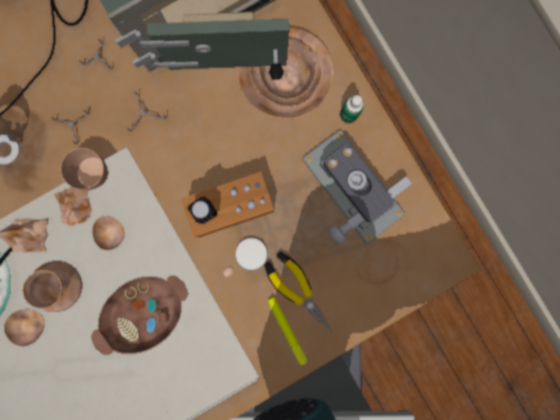

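View pics/scene1.png

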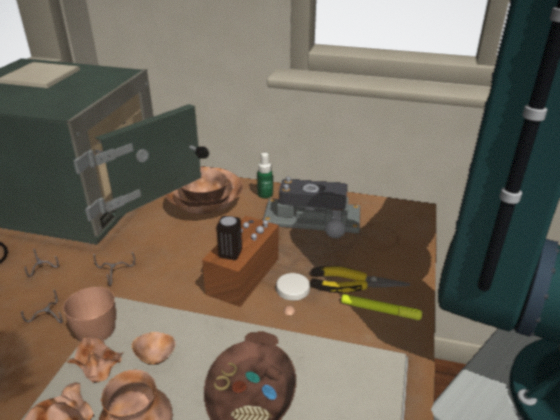

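The top view shows the block at about (228,204) with the key handle at (202,210). The strap is at (358,185) with the screw head at (357,180), the guide dowels at (340,158), and the stake head at (340,232). The scene view confirms the layout.

```bash
python3 - <<'E'
from h import *
s=pickle.load(open('top.pkl','rb')); P=cloud(s); im=s['image']
for n,(u,v) in dict(key=(202,210),screw=(357,180),stakehead=(338,233),bench=(300,230),blk=(228,190),strap=(340,160),strap2=(375,205)).items():
    print(n,P[v-1:v+2,u-1:u+2].reshape(-1,3).mean(0).round(4))
c=cv2.resize(im[120:250,170:430],None,fx=3,fy=3,interpolation=cv2.INTER_CUBIC)
cv2.imwrite('pics/c1.png',c[...,::-1])
z=P[...,2]
def rect(name,m,box):
    k=np.zeros(z.shape,bool); k[box[1]:box[3],box[0]:box[2]]=1; k&=m
    n,l,st,_=cv2.connectedComponentsWithStats(k.astype(np.uint8)); i=1+st[1:,4].argmax(); k=l==i
    pts=P[k]; r=cv2.minAreaRect((pts[:,:2]*1000).astype(np.float32)); print(name,k.sum(),r,'z',np.median(pts[:,2]),pts[:,:2].mean(0))
rect('handle',(z>.11)&(z<.15),(180,190,225,230))
rect('block',(z>.06)&(z<.08),(170,160,285,245))
rect('strap',(z>.062)&(z<.074),(300,125,420,245))
rect('holder',(z>.02)&(z<.09),(295,120,420,250))
E
```

```text
key [0.4926 0.1826 0.135 ]
screw [ 0.5446 -0.0583  0.0526]
stakehead [ 0.4586 -0.0268  0.048 ]
bench [4.647e-01 3.280e-02 1.000e-04]
blk [0.5276 0.1499 0.0724]
strap [ 0.575  -0.0289  0.0694]
strap2 [ 0.5026 -0.084   0.0688]
handle 496 ((494.2587890625, 185.49034118652344), (32.46745681762695, 32.366241455078125), 33.8517951965332) z 0.13395616656506193 [0.49379347 0.18413591]
block 2770 ((505.89447021484375, 151.72579956054688), (64.43070220947266, 134.1684112548828), 18.442224502563477) z 0.0725689616281256 [0.50691262 0.1451676 ]
strap 2248 ((539.9736938476562, -58.708045959472656), (126.11992645263672, 52.78126525878906), 36.66561508178711) z 0.06904016744145597 [ 0.53895501 -0.05876509]
holder 3644 ((536.0863647460938, -54.472816467285156), (132.96200561523438, 161.99266052246094), 36.61915969848633) z 0.06771965513374428 [ 0.52786185 -0.05982656]
```

View pics/c1.png

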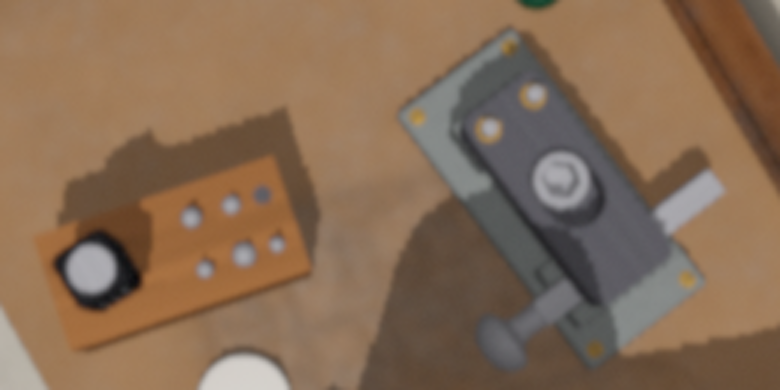

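The crop shows the screw head at crop (562,180), i.e. about (357,180) in the full picture, sitting at the dowel end of the slot. The rectangle sizes match the ones given, so the depth is trustworthy. Next I'll refine the screw centre and hex angle.

```bash
python3 - <<'E'
from h import *
s=pickle.load(open('top.pkl','rb')); P=cloud(s); im=s['image']; z=P[...,2]
g=cv2.cvtColor(im,cv2.COLOR_RGB2GRAY)
b=(slice(165,200),slice(335,380))
c,si=np.cos(np.radians(36.66)),np.sin(np.radians(36.66)); C=np.array([.540,-.0587])
loc=(P[...,:2]-C)@np.array([[c,-si],[si,c]])*1000
k=np.zeros(z.shape,bool); k[b]=1
k&=(abs(loc[...,1])<20)&(abs(loc[...,0])<27)
for n,m in dict(bright=k&(g>125),low=k&(z<.0655)&(z>.045),slotfloor=k&(z<.0505)).items():
    if m.sum()<3: print(n,m.sum());continue
    print(n,m.sum(),P[m].mean(0),loc[m].mean(0),loc[m].min(0),loc[m].max(0),cv2.minEnclosingCircle(loc[m].astype(np.float32)))
np.set_printoptions(linewidth=250)
print((z[165:200,340:378]*1000).round().astype(int)); print(g[165:200,340:378])
E
```

```text
bright 250 [ 0.54438061 -0.05604743  0.06266173] [ 5.09785384 -0.48764037] [-10.47962508 -14.35515023] [19.34932722 14.84333899] ((3.672642469406128, -0.43292999267578125), 15.948598861694336)
low 292 [ 0.53984152 -0.06248693  0.05333773] [-2.38817034 -2.94322285] [-22.38816554 -16.96491397] [22.41995235 14.84333899] ((0.026799241080880165, -0.4883403480052948), 22.415451049804688)
slotfloor 122 [ 0.53235803 -0.06740397  0.04731664] [-11.32716511  -2.41950631] [-22.25453499 -16.96491397] [22.23380679 12.36563904] ((-0.010364532470703125, -0.29893216490745544), 22.247760772705078)
[[70 69 69 ... -1  2 -3]
 [68 69 70 ...  0  3 -1]
 [69 71 69 ... -1  1  1]
 ...
 [12 14 11 ... 72 68 70]
 [11 10 14 ... 70 69 66]
 [11 14 12 ... 70 72 69]]
[[ 93  94  92 ... 126 128 130]
 [ 93  93  93 ... 114 124 128]
 [ 92  94  93 ... 102 117 126]
 ...
 [ 88  88  88 ...  94  93  92]
 [ 87  87  88 ...  94  93  92]
 [ 89  90  89 ...  94  95  93]]
```

```bash
python3 - <<'E'
from h import *
s=pickle.load(open('top.pkl','rb')); P=cloud(s); im=s['image']; z=P[...,2]
g=cv2.cvtColor(im,cv2.COLOR_RGB2GRAY).astype(float)
c,si=np.cos(np.radians(36.66)),np.sin(np.radians(36.66)); C=np.array([.540,-.0587])
# rays on plane z=.0675 in strap frame, resampled
h,w=z.shape; f=h/2/np.tan(np.radians(s['fov_y'])/2); M=R.from_euler('xyz',s['orientation']).as_matrix(); o=s['origin']
N=480; l=np.linspace(-24,24,N)/1000; X,Y=np.meshgrid(l,-l)
W=np.stack([C[0]+c*X-si*Y,C[1]+si*X+c*Y,np.full_like(X,.0675)],-1); q=(W-o)@M
u=(q[...,0]/-q[...,2]*f+s['cx']).astype(np.float32); v=(-q[...,1]/-q[...,2]*f+s['cy']).astype(np.float32)
a=cv2.remap(im,u,v,cv2.INTER_CUBIC); d=cv2.remap((np.clip((z-.04)/.035,0,1)*255).astype(np.uint8),u,v,cv2.INTER_LINEAR)
a=cv2.normalize(a,None,0,255,cv2.NORM_MINMAX)
cv2.imwrite('pics/hex.png',np.hstack([a[...,::-1],cv2.cvtColor(d,cv2.COLOR_GRAY2BGR)])[:, :][::1][:480,:960] if 0 else cv2.resize(np.hstack([a[...,::-1],cv2.cvtColor(d,cv2.COLOR_GRAY2BGR)]),(800,400)))
E
```

```text
(no output)
```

View pics/hex.png

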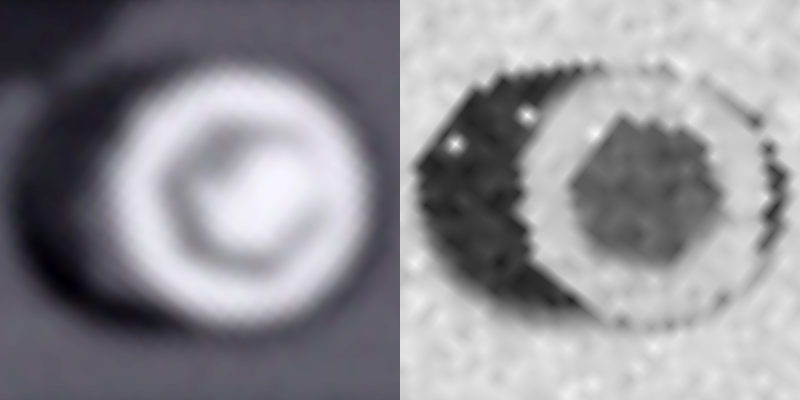

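>>> {"fn": "move_arm", "kwargs": {
  "deltas": [0, 0, 0, 0, 0, -2, -1, 0, 0, 0, 0, 0, -4, -1]
}}

```text
time: 0.3
tool_pos: [0.2139, -0.5059, 0.2443]
ee_rot: [-3.138, -0.0, 0.4]
wrist_force: [0.2, -0.2, 0.3]
width: 0.0936
finger_force: 0.0
```

```bash
cat >> h.py <<'E'
def plan(robot,x,y,z,yawdeg,ret=False):
    o=robot.get_obs(); p=np.array(o['tool_pos']); yw=o['ee_rot'][2]
    d=np.array([x,y,z])-p
    dx=d[0]*np.cos(yw)+d[1]*np.sin(yw); dy=d[0]*np.sin(yw)-d[1]*np.cos(yw)
    t=(np.degrees(yw)-yawdeg)
    print('t',round(o['time'],2),'pos',p.round(4),'yaw',round(np.degrees(yw),2),'F',np.round(o['wrist_force'],1),'T',np.round(o['wrist_torque'],2),'w',round(o['width'],4),'j',np.round(o['joint_positions'],2))
    print('rotz rad',np.round(np.radians(t),3),'shift cm',np.round([dx*100,dy*100,-d[2]*100],2))
E
python3 - <<'E'
from h import *
s=pickle.load(open('top.pkl','rb')); P=cloud(s); z=P[...,2]
S=np.array([.544,-.0551])
d=(P[...,:2]-S)*1000; r=np.hypot(d[...,0],d[...,1])
m=(r<12)&(z>.049)&(z<.061); q=d[m]; print(m.sum(),q.mean(0),P[m].mean(0))
q=q-q.mean(0); a=(q[:,0]+1j*q[:,1]); print('hexcorner world deg mod60',np.degrees(np.angle((a**6).sum()))/6, abs((a**6).sum())/abs(a**6).sum())
m=(r<15)&(z>.064); m2=(r>10)&m; print('head z',np.median(z[m2]))
from bench import robot
plan(robot,.494,.185,.2,123.85)
plan(robot,.494,.185,.2,213.85)
E
```

```text
99 [ 1.63406416 -1.9657227 ] [ 0.54563406 -0.05706572  0.05391169]
hexcorner world deg mod60 26.89842377776242 0.2984107732497803
head z 0.06772347004058776
t 0.3 pos [ 0.2139 -0.5059  0.2443] yaw 22.91 F [ 0.2 -0.2  0.3] T [0.   0.03 0.03] w 0.0936 j [-1.27  0.08  1.3   0.    1.76 -0.1 ]
rotz rad -1.762 shift cm [ 52.7  -52.73   4.43]
t 0.3 pos [ 0.2139 -0.5059  0.2443] yaw 22.91 F [ 0.2 -0.2  0.3] T [0.   0.03 0.03] w 0.0936 j [-1.27  0.08  1.3   0.    1.76 -0.1 ]
rotz rad -3.333 shift cm [ 52.7  -52.73   4.43]
```

>>> {"fn": "move_arm", "kwargs": {
  "deltas": [0, 0, -0.15, 3.3, -3.3, 0, -1, 0, 0, -0.3, 6.6, -6.6, 0, -1, 0, 0, -0.45, 9.9, -9.9, 0, -1, 0, 0, -0.6, 13.2, -13.2, 0, -1, 0, 0, -0.75, 16.5, -16.5, 0, -1, 0, 0, -0.9, 19.8, -19.8, 0, -1, 0, 0, -1.05, 23.1, -23.1, 0, -1, 0, 0, -1.2, 26.4, -26.4, 0, -1]
}}

```text
time: 1.1
tool_pos: [0.3546, -0.1588, 0.2451]
ee_rot: [3.142, -0.0, 1.605]
wrist_force: [1.1, -0.6, 0.9]
width: 0.094
finger_force: 0.0
```

```bash
python3 -c "
from h import *
from bench import robot
plan(robot,.494,.185,.2,213.85)"
```

```text
t 1.1 pos [ 0.3546 -0.1588  0.2451] yaw 91.98 F [ 1.1 -0.6  0.9] T [ 0.01 -0.1  -0.01] w 0.094 j [-0.57 -0.28  1.63  0.    1.79 -0.6 ]
rotz rad -2.127 shift cm [33.88 15.13  4.51]
```

>>> {"fn": "move_arm", "kwargs": {
  "deltas": [0, 0, -0.15, 4.2, 1.9, 0, -1, 0, 0, -0.3, 8.4, 3.8, 0, -1, 0, 0, -0.45, 12.6, 5.7, 0, -1, 0, 0, -0.6, 16.8, 7.6, 0, -1, 0, 0, -0.75, 21, 9.5, 0, -1, 0, 0, -0.9, 25.2, 11.4, 0, -1, 0, 0, -1.05, 29.4, 13.3, 0, -1, 0, 0, -1.2, 33.6, 15, 0, -1]
}}

```text
time: 1.9
tool_pos: [0.4949, 0.1814, 0.2448]
ee_rot: [-3.141, -0.001, 2.806]
wrist_force: [-0.8, -0.9, 0.1]
width: 0.0938
finger_force: 0.0
```

```bash
python3 -c "
from h import *
from bench import robot
plan(robot,.494,.185,.2,213.85)"
```

```text
t 1.9 pos [0.4949 0.1814 0.2448] yaw 160.79 F [-0.8 -0.9  0.1] T [ 0.04 -0.18 -0.  ] w 0.0938 j [ 0.24  0.03  1.35 -0.    1.76 -0.99]
rotz rad -0.926 shift cm [0.2  0.31 4.48]
```

>>> {"fn": "move_arm", "kwargs": {
  "deltas": [0, 0, -0.15, 0.2, 0.2, 0, -1, 0, 0, -0.3, 0.2, 0.3, 0, -1, 0, 0, -0.45, 0.2, 0.3, 1, -1, 0, 0, -0.6, 0.2, 0.3, 2, -1, 0, 0, -0.75, 0.2, 0.3, 4, -1, 0, 0, -0.9, 0.2, 0.3, 6, -1, 0, 0, -0.926, 0.2, 0.3, 8, -1, 0, 0, -0.926, 0.2, 0.3, 8, -1]
}}

```text
time: 2.7
tool_pos: [0.4915, 0.1824, 0.1614]
ee_rot: [3.139, -0.007, -2.558]
wrist_force: [-0.2, -0.8, -0.5]
width: 0.0938
finger_force: 0.0
```

```bash
python3 -c "
from h import *
from bench import robot
plan(robot,.494,.185,.090,213.85)
s=shot(robot,'scene'); cv2.imwrite('pics/s2.png',s['image'][100:330,150:450,::-1].repeat(2,0).repeat(2,1))"
```

```text
t 2.7 pos [0.4915 0.1824 0.1614] yaw -146.54 F [-0.2 -0.8 -0.5] T [ 0.07 -0.14  0.03] w 0.0938 j [ 0.25  0.05  1.5  -0.    1.6  -1.91]
rotz rad -6.29 shift cm [-0.35  0.08  7.14]
```

View pics/s2.png

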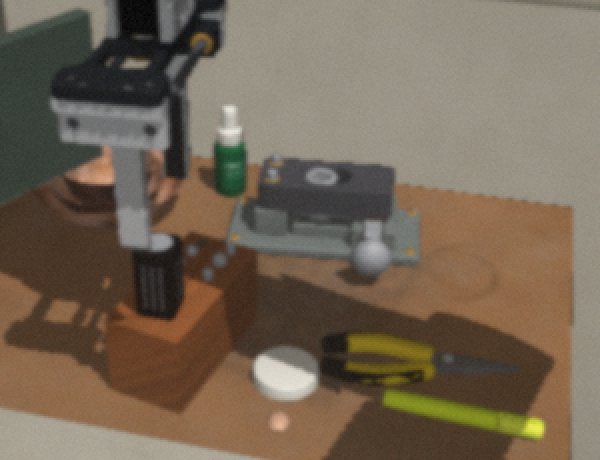

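The fingers straddle the handle, which is at crop (158,270). I'll descend and grip.

>>> {"fn": "move_arm", "kwargs": {
  "deltas": [0, 0, 0, -0.2, 0.1, 2, -1, 0, 0, 0, -0.3, 0.1, 4, -1, 0, 0, 0, -0.3, 0.1, 6, -1, 0, 0, 0, -0.3, 0.1, 7, -1, 0, 0, 0, -0.3, 0.1, 7, -1]
}}

```text
time: 3.25
tool_pos: [0.4952, 0.1853, 0.0948]
ee_rot: [3.141, -0.002, -2.558]
wrist_force: [-0.7, 0.2, 0.9]
width: 0.0939
finger_force: 0.0
```

>>> {"fn": "move_arm", "kwargs": {
  "deltas": [0, 0, 0, 0, 0, 0, 1, 0, 0, 0, 0, 0, 0, 1, 0, 0, 0, 0, 0, 0, 1, 0, 0, 0, 0, 0, 0, 1, 0, 0, 0, 0, 0, 0, 1, 0, 0, 0, 0, 0, 0, 1, 0, 0, 0, 0, 0, 0, 1, 0, 0, 0, 0, 0, 0, 1]
}}

```text
time: 4.05
tool_pos: [0.4957, 0.1855, 0.0954]
ee_rot: [-3.142, -0.0, -2.557]
wrist_force: [-0.1, -0.3, 0.5]
width: 0.0337
finger_force: 0.0
```

```bash
python3 -c "
from h import *
from bench import robot
plan(robot,.494,.185,.090,213.85)"
```

```text
t 4.05 pos [0.4957 0.1855 0.0954] yaw -146.53 F [-0.1 -0.3  0.5] T [ 0.13 -0.09 -0.02] w 0.0337 j [ 0.25  0.09  1.59 -0.    1.46 -1.9 ]
rotz rad -6.29 shift cm [0.17 0.06 0.54]
```

>>> {"fn": "move_arm", "kwargs": {
  "deltas": [0, 0, 0, 0, 0, 0, 1, 0, 0, 0, 0, 0, 0, 1, 0, 0, 0, 0, 0, 0, 1, 0, 0, 0, 0, 0, 0, 1]
}}

```text
time: 4.45
tool_pos: [0.4958, 0.1854, 0.0954]
ee_rot: [-3.141, -0.0, -2.557]
wrist_force: [0.8, -0.2, 0.1]
width: 0.0315
finger_force: 29.9
```

```bash
python3 -c "
from h import *
from bench import robot
plan(robot,.494,.185,.090,213.85)"
```

```text
t 4.45 pos [0.4958 0.1854 0.0954] yaw -146.53 F [ 0.8 -0.2  0.1] T [ 0.08 -0.08 -0.03] w 0.0315 j [ 0.25  0.09  1.59 -0.    1.46 -1.9 ]
rotz rad -6.29 shift cm [0.17 0.06 0.54]
```

>>> {"fn": "move_arm", "kwargs": {
  "deltas": [0, 0, 0, 0, 0, -1, 1, 0, 0, 0, 0, 0, -3, 1, 0, 0, 0, 0, 0, -6, 1, 0, 0, 0, 0, 0, -9, 1, 0, 0, 0, 0, 0, -9.3, 1, 0, 0, 0, 0, 0, -9.3, 1]
}}

```text
time: 5.05
tool_pos: [0.496, 0.1856, 0.1888]
ee_rot: [-3.141, 0.001, -2.557]
wrist_force: [-0.3, -0.6, -3.4]
width: 0.0316
finger_force: 29.9
```

```bash
python3 -c "
from h import *
from bench import robot
plan(robot,.5453,-.0544,.18,-153)
s=shot(robot,'scene'); cv2.imwrite('pics/s3.png',s['image'][100:330,150:450,::-1].repeat(2,0).repeat(2,1))"
```

```text
t 5.05 pos [0.496  0.1856 0.1888] yaw -146.53 F [-0.3 -0.6 -3.4] T [ 0.07 -0.12 -0.01] w 0.0316 j [ 0.25  0.04  1.45 -0.    1.65 -1.9 ]
rotz rad 0.113 shift cm [  9.12 -22.74   0.88]
```

View pics/s3.png

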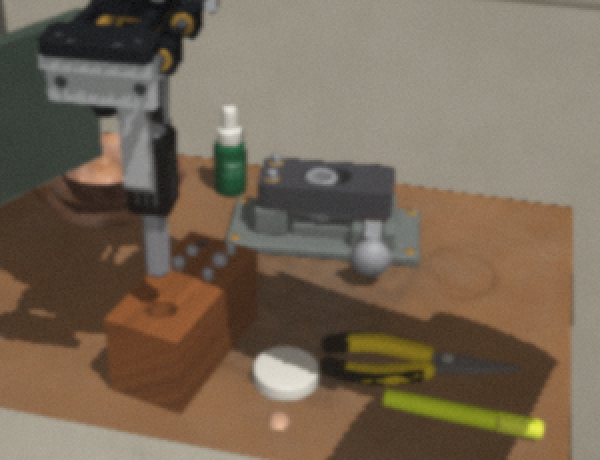

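The key hangs upright in the fingers, clear of the block, and the hole shows at crop (162,308). I'll carry it to the strap.

>>> {"fn": "move_arm", "kwargs": {
  "deltas": [0, 0, 0.02, 1, -2.5, 0, 1, 0, 0, 0.04, 2.6, -6.5, 0, 1, 0, 0, 0.06, 4.2, -10.5, 0, 1, 0, 0, 0.08, 5.8, -14.5, 0, 1, 0, 0, 0.1, 7.4, -18.5, 0, 1, 0, 0, 0.113, 8.6, -21.5, 0, 1, 0, 0, 0.113, 9.1, -22.7, 0, 1, 0, 0, 0.113, 9.1, -22.7, 0, 1]
}}

```text
time: 5.9
tool_pos: [0.5441, -0.0552, 0.1859]
ee_rot: [3.139, -0.003, -2.673]
wrist_force: [0.7, 0.9, -4.1]
width: 0.0319
finger_force: 29.9
```

```bash
python3 - <<'E'
from h import *
from bench import robot
plan(robot,.5453,-.0544,.160,-153)
s=shot(robot,'scene'); im=s['image']; cv2.imwrite('pics/s4.png',cv2.resize(im[110:250,240:400],(640,560),interpolation=cv2.INTER_CUBIC)[...,::-1])
t=shot(robot,'top'); P=cloud(t); z=P[...,2]
# hole: low depth inside block top
k=np.zeros(z.shape,bool); k[190:230,185:222]=1
d=np.hypot(P[...,0]-.494,P[...,1]-.185); m=k&(d<.02)&(z<.066); print('hole px',m.sum(),P[m].mean(0), np.median(z[k&(d<.03)]))
# hole mouth by rays on z=.072
f=210/np.tan(np.radians(t['fov_y'])/2); M=R.from_euler('xyz',t['orientation']).as_matrix()
v,u=np.nonzero(m); q=np.stack([(u-t['cx'])/f,-(v-t['cy'])/f,-np.ones(len(u))],-1)@M.T; w=t['origin']+q*((.072-t['origin'][2])/q[:,2:]); 
print(w.mean(0),cv2.minEnclosingCircle((w[:,:2]*1000).astype(np.float32)))
E
```

```text
t 5.9 pos [ 0.5441 -0.0552  0.1859] yaw -153.16 F [ 0.7  0.9 -4.1] T [ 0.18 -0.13 -0.04] w 0.0319 j [-0.2   0.09  1.41  0.    1.65 -2.24]
rotz rad -0.003 shift cm [-0.14  0.02  2.59]
hole px 156 [0.49668822 0.19154361 0.02248978] 0.07229412456214679
[0.49409441 0.18529408 0.072     ] ((494.2073669433594, 185.2767333984375), 11.125770568847656)
```

View pics/s4.png

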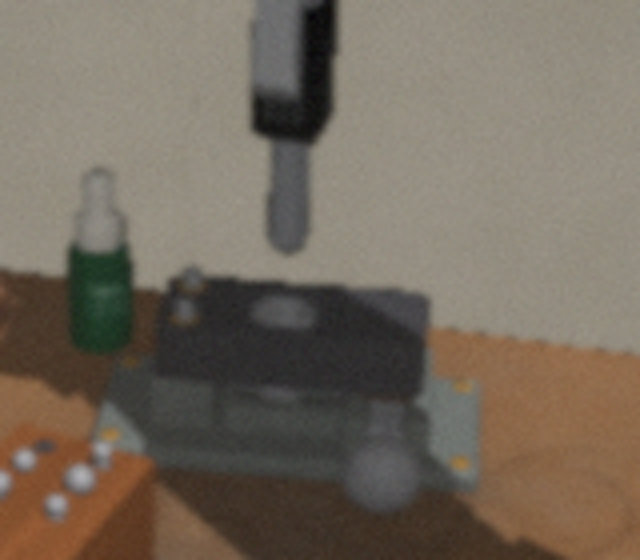

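The tip hangs over the socket, with the tip at crop (288,245) and the socket at (285,312). The hole mouth measures (0.4942, 0.1853). Now a gentle descent.

>>> {"fn": "move_arm", "kwargs": {
  "deltas": [0, 0, 0, -0.1, 0, 1, 1, 0, 0, 0, -0.1, 0, 2, 1, 0, 0, 0, -0.1, 0, 3, 1, 0, 0, 0, -0.1, 0, 3.2, 1, 0, 0, 0, -0.1, 0, 3.3, 1, 0, 0, 0, -0.1, 0, 3.4, 1, 0, 0, 0, -0.1, 0, 3.5, 1, 0, 0, 0, -0.1, 0, 3.5, 1]
}}

```text
time: 6.8
tool_pos: [0.5461, -0.0537, 0.1538]
ee_rot: [-3.141, 0.0, -2.67]
wrist_force: [0.1, -0.0, -3.0]
width: 0.0322
finger_force: 29.9
```

>>> {"fn": "move_arm", "kwargs": {
  "deltas": [0, 0, 0, 0, 0, 0.1, 1, 0, 0, 0, 0, 0, 0.2, 1, 0, 0, 0, 0, 0, 0.2, 1]
}}

```text
time: 7.1
tool_pos: [0.5459, -0.0536, 0.1513]
ee_rot: [3.142, -0.0, -2.67]
wrist_force: [1.0, -0.1, -3.2]
width: 0.0319
finger_force: 29.9
```

```bash
python3 -c "
from h import *
from bench import robot
plan(robot,.5453,-.0544,.1365,-153)"
```

```text
t 7.1 pos [ 0.5459 -0.0536  0.1513] yaw -153.01 F [ 1.  -0.1 -3.2] T [ 0.12 -0.1   0.01] w 0.0319 j [-0.2   0.1   1.46 -0.    1.58 -2.24]
rotz rad -0.0 shift cm [ 0.09 -0.04  1.48]
```

>>> {"fn": "move_arm", "kwargs": {
  "deltas": [0, 0, 0, 0.1, 0, 0.1, 1, 0, 0, 0, 0.1, 0, 0.2, 1, 0, 0, 0, 0.1, 0, 0.3, 1, 0, 0, 0, 0.1, 0, 0.4, 1]
}}

```text
time: 7.5
tool_pos: [0.5453, -0.0544, 0.1477]
ee_rot: [-3.141, 0.0, -2.671]
wrist_force: [0.0, -1.1, -1.6]
width: 0.032
finger_force: 29.9
```

```bash
python3 -c "
from h import *
from bench import robot
plan(robot,.5453,-.0544,.1365,-153)"
```

```text
t 7.5 pos [ 0.5453 -0.0544  0.1477] yaw -153.01 F [ 0.  -1.1 -1.6] T [-0.06 -0.23 -0.  ] w 0.032 j [-0.2   0.1   1.47 -0.    1.57 -2.24]
rotz rad -0.0 shift cm [-0.   -0.    1.12]
```

>>> {"fn": "move_arm", "kwargs": {
  "deltas": [0, 0, 0, 0, 0, 0.1, 1, 0, 0, 0, 0, 0, 0.2, 1, 0, 0, 0, 0, 0, 0.2, 1]
}}

```text
time: 7.8
tool_pos: [0.5456, -0.0548, 0.1464]
ee_rot: [-3.139, 0.001, -2.671]
wrist_force: [-0.6, -1.7, 0.7]
width: 0.0316
finger_force: 29.9
```

```bash
python3 -c "
from h import *
from bench import robot
plan(robot,.5453,-.0544,.1365,-153)"
```

```text
t 7.8 pos [ 0.5456 -0.0548  0.1464] yaw -153.02 F [-0.6 -1.7  0.7] T [-0.51 -0.12  0.04] w 0.0316 j [-0.2   0.1   1.47 -0.    1.57 -2.24]
rotz rad -0.0 shift cm [0.01 0.05 0.99]
```

>>> {"fn": "move_arm", "kwargs": {
  "deltas": [0, 0, 0, 0.02, -0.05, 0.1, 1, 0, 0, 0.05, 0.02, -0.05, 0.15, 1, 0, 0, 0.1, 0.02, -0.05, 0.2, 1, 0, 0, 0.15, 0.02, -0.05, 0.2, 1]
}}

```text
time: 8.2
tool_pos: [0.5456, -0.0559, 0.1432]
ee_rot: [-3.139, 0.0, -2.823]
wrist_force: [1.7, -3.5, -2.3]
width: 0.0319
finger_force: 29.9
```

```bash
python3 -c "
from h import *
from bench import robot
plan(robot,.5453,-.0544,.1365,-153)"
```

```text
t 8.2 pos [ 0.5456 -0.0559  0.1432] yaw -161.74 F [ 1.7 -3.5 -2.3] T [-1.   -0.46  0.04] w 0.0319 j [-0.2   0.1   1.48 -0.    1.56 -2.09]
rotz rad -0.153 shift cm [-0.02  0.15  0.67]
```

>>> {"fn": "move_arm", "kwargs": {
  "deltas": [0, 0, 0, 0, -0.1, 0.1, 1, 0, 0, 0, 0, -0.1, 0.2, 1, 0, 0, 0, 0, -0.1, 0.3, 1, 0, 0, 0, 0, -0.1, 0.4, 1, 0, 0, 0, 0, -0.1, 0.4, 1]
}}

```text
time: 8.7
tool_pos: [0.5457, -0.056, 0.1395]
ee_rot: [-3.14, 0.0, -2.82]
wrist_force: [1.9, -4.8, -0.4]
width: 0.0322
finger_force: 29.9
```

```bash
python3 -c "
from h import *
from bench import robot
plan(robot,.5453,-.0544,.1365,-153)"
```

```text
t 8.7 pos [ 0.5457 -0.056   0.1395] yaw -161.59 F [ 1.9 -4.8 -0.4] T [-1.14 -0.6   0.11] w 0.0322 j [-0.21  0.11  1.48 -0.    1.55 -2.1 ]
rotz rad -0.15 shift cm [-0.01  0.17  0.3 ]
```

>>> {"fn": "move_arm", "kwargs": {
  "deltas": [0, 0, 0, 0, -0.1, 0.1, 1, 0, 0, 0, 0, -0.1, 0.2, 1, 0, 0, 0, 0, -0.1, 0.3, 1, 0, 0, 0, 0, -0.1, 0.3, 1]
}}

```text
time: 9.1
tool_pos: [0.5457, -0.0563, 0.1363]
ee_rot: [3.141, 0.0, -2.82]
wrist_force: [1.6, -2.5, -0.8]
width: 0.0316
finger_force: 29.9
```

```bash
python3 -c "
from h import *
from bench import robot
plan(robot,.5453,-.0544,.1365,-153)"
```

```text
t 9.1 pos [ 0.5457 -0.0563  0.1363] yaw -161.59 F [ 1.6 -2.5 -0.8] T [-0.73 -0.55  0.01] w 0.0316 j [-0.21  0.11  1.49  0.    1.55 -2.1 ]
rotz rad -0.15 shift cm [-0.02  0.19 -0.02]
```

The key is seated, with the tip at about z 0.053. I start turning clockwise, following the key's 1.4 mm offset from the TCP and the screw's descent.

>>> {"fn": "move_arm", "kwargs": {
  "deltas": [0, 0, 0.14, 0, -0.06, 0.01, 1, 0, 0, 0.28, 0, -0.08, 0.02, 1, 0, 0, 0.42, 0.01, -0.1, 0.03, 1, 0, 0, 0.56, 0.02, -0.11, 0.04, 1, 0, 0, 0.7, 0.03, -0.13, 0.06, 1, 0, 0, 0.84, 0.04, -0.14, 0.07, 1, 0, 0, 0.98, 0.06, -0.15, 0.08, 1, 0, 0, 1.12, 0.08, -0.16, 0.09, 1]
}}

```text
time: 9.9
tool_pos: [0.5451, -0.0587, 0.1354]
ee_rot: [-3.14, 0.0, 2.337]
wrist_force: [0.5, -4.7, -0.4]
width: 0.0318
finger_force: 29.9
```

```bash
python3 -c "
from h import *
from bench import robot
plan(robot,.5444,-.0567,.1365,-153)"
```

```text
t 9.9 pos [ 0.5451 -0.0587  0.1354] yaw 133.91 F [ 0.5 -4.7 -0.4] T [-1.05 -0.29  0.12] w 0.0318 j [-0.21  0.11  1.49 -0.    1.55 -0.98]
rotz rad 5.008 shift cm [ 0.19  0.09 -0.11]
```

>>> {"fn": "move_arm", "kwargs": {
  "deltas": [0, 0, 0.14, -0.07, -0.09, 0.01, 1, 0, 0, 0.28, -0.07, -0.11, 0.02, 1, 0, 0, 0.42, -0.06, -0.13, 0.03, 1, 0, 0, 0.56, -0.05, -0.14, 0.04, 1, 0, 0, 0.7, -0.04, -0.16, 0.06, 1, 0, 0, 0.84, -0.03, -0.17, 0.07, 1, 0, 0, 0.98, -0.01, -0.19, 0.08, 1, 0, 0, 1.12, 0.01, -0.2, 0.09, 1]
}}

```text
time: 10.7
tool_pos: [0.5429, -0.0593, 0.1345]
ee_rot: [-3.139, 0.001, 1.217]
wrist_force: [-1.0, -3.1, 0.3]
width: 0.0318
finger_force: 29.9
```

```bash
python3 -c "
from h import *
from bench import robot
plan(robot,.5444,-.0567,.1365,-153)"
```

```text
t 10.7 pos [ 0.5429 -0.0593  0.1345] yaw 69.75 F [-1.  -3.1  0.3] T [-0.78  0.21  0.1 ] w 0.0318 j [-0.21  0.11  1.49 -0.    1.55  0.14]
rotz rad 3.888 shift cm [ 0.3   0.05 -0.2 ]
```

>>> {"fn": "move_arm", "kwargs": {
  "deltas": [0, 0, 0.14, -0.05, -0.03, 0.01, 1, 0, 0, 0.28, -0.05, -0.05, 0.02, 1, 0, 0, 0.42, -0.04, -0.07, 0.03, 1, 0, 0, 0.56, -0.03, -0.08, 0.04, 1]
}}

```text
time: 11.1
tool_pos: [0.5419, -0.0588, 0.1341]
ee_rot: [-3.139, 0.001, 0.658]
wrist_force: [-1.3, -2.0, 0.8]
width: 0.032
finger_force: 29.9
```

```bash
python3 -c "
from h import *
from bench import robot
plan(robot,.5444,-.0567,.1365,-153)"
```

```text
t 11.1 pos [ 0.5419 -0.0588  0.1341] yaw 37.69 F [-1.3 -2.   0.8] T [-0.48  0.3   0.12] w 0.032 j [-0.21  0.1   1.49  0.    1.55  0.7 ]
rotz rad 3.328 shift cm [ 0.32 -0.01 -0.24]
```

>>> {"fn": "move_arm", "kwargs": {
  "deltas": [0, 0, 0.1, 0, -0.02, 0.01, 1, 0, 0, 0.2, 0, -0.03, 0.02, 1, 0, 0, 0.3, 0.01, -0.05, 0.03, 1]
}}

```text
time: 11.4
tool_pos: [0.5416, -0.0582, 0.1339]
ee_rot: [-3.139, 0.002, 0.359]
wrist_force: [-0.9, -1.5, 2.2]
width: 0.0318
finger_force: 29.9
```

```bash
python3 -c "
from h import *
from bench import robot
plan(robot,.5444,-.0567,.1365,-153)"
```

```text
t 11.4 pos [ 0.5416 -0.0582  0.1339] yaw 20.59 F [-0.9 -1.5  2.2] T [-0.37  0.37  0.12] w 0.0318 j [-0.21  0.1   1.5   0.    1.55  1.  ]
rotz rad 3.03 shift cm [ 0.32 -0.04 -0.26]
```

>>> {"fn": "move_arm", "kwargs": {
  "deltas": [0, 0, 0.1, 0, -0.02, 0, 1, 0, 0, 0.2, 0, -0.03, 0, 1, 0, 0, 0.3, 0.01, -0.05, 0.01, 1]
}}

```text
time: 11.7
tool_pos: [0.5414, -0.0575, 0.1337]
ee_rot: [-3.139, 0.003, 0.06]
wrist_force: [-1.6, -1.6, 1.0]
width: 0.0315
finger_force: 29.9
```

```bash
python3 -c "
from h import *
from bench import robot
plan(robot,.5444,-.0567,.1365,-153)"
```

```text
t 11.7 pos [ 0.5414 -0.0575  0.1337] yaw 3.42 F [-1.6 -1.6  1. ] T [-0.33  0.41  0.22] w 0.0315 j [-0.21  0.1   1.5   0.    1.55  1.3 ]
rotz rad 2.73 shift cm [ 0.3  -0.07 -0.28]
```

>>> {"fn": "move_arm", "kwargs": {
  "deltas": [0, 0, 0.1, 0, -0.02, 0.01, 1, 0, 0, 0.2, 0, -0.03, 0.02, 1, 0, 0, 0.3, 0.01, -0.05, 0.03, 1]
}}

```text
time: 12.0
tool_pos: [0.5415, -0.0569, 0.1336]
ee_rot: [-3.14, 0.004, -0.24]
wrist_force: [-1.6, -0.6, 3.2]
width: 0.0317
finger_force: 29.9
```

```bash
python3 -c "
from h import *
from bench import robot
plan(robot,.5444,-.0567,.1365,-153)"
```

```text
t 12.0 pos [ 0.5415 -0.0569  0.1336] yaw -13.76 F [-1.6 -0.6  3.2] T [-0.22  0.51  0.22] w 0.0317 j [-0.21  0.1   1.5   0.    1.55  1.6 ]
rotz rad 2.43 shift cm [ 0.28 -0.09 -0.29]
```

>>> {"fn": "move_arm", "kwargs": {
  "deltas": [0, 0, 0.1, 0, -0.02, 0, 1, 0, 0, 0.2, 0, -0.03, 0, 1, 0, 0, 0.3, 0.01, -0.05, 0, 1]
}}

```text
time: 12.3
tool_pos: [0.5417, -0.0562, 0.1335]
ee_rot: [-3.141, 0.004, -0.54]
wrist_force: [-0.8, -0.6, 1.7]
width: 0.032
finger_force: 29.9
```

```bash
python3 -c "
from h import *
from bench import robot
plan(robot,.5444,-.0567,.1365,-153)"
```

```text
t 12.3 pos [ 0.5417 -0.0562  0.1335] yaw -30.93 F [-0.8 -0.6  1.7] T [-0.16  0.39  0.31] w 0.032 j [-0.21  0.1   1.5   0.    1.55  1.9 ]
rotz rad 2.131 shift cm [ 0.25 -0.1  -0.3 ]
```

>>> {"fn": "move_arm", "kwargs": {
  "deltas": [0, 0, 0.1, 0, -0.02, 0, 1, 0, 0, 0.2, 0, -0.03, 0.01, 1, 0, 0, 0.3, 0.01, -0.05, 0.01, 1]
}}

```text
time: 12.6
tool_pos: [0.5421, -0.0557, 0.1334]
ee_rot: [3.141, 0.004, -0.839]
wrist_force: [-2.2, -1.0, 0.9]
width: 0.0322
finger_force: 29.9
```

```bash
python3 -c "
from h import *
from bench import robot
for i in range(3):
  plan(robot,.5444,-.0567,.1365,-153); robot.snapshot('top')"
```

```text
t 12.6 pos [ 0.5421 -0.0557  0.1334] yaw -48.1 F [-2.2 -1.   0.9] T [-0.09  0.38  0.37] w 0.0322 j [-0.21  0.1   1.5   0.    1.55  2.2 ]
rotz rad 1.831 shift cm [ 0.23 -0.1  -0.31]
t 12.65 pos [ 0.5422 -0.0557  0.1334] yaw -48.26 F [-1.8  0.4  2. ] T [0.04 0.52 0.25] w 0.032 j [-0.21  0.1   1.5   0.    1.55  2.21]
rotz rad 1.828 shift cm [ 0.22 -0.1  -0.31]
t 12.7 pos [ 0.5422 -0.0558  0.1334] yaw -47.89 F [-0.9  0.3  1.8] T [0.22 0.57 0.2 ] w 0.0316 j [-0.21  0.1   1.5   0.    1.55  2.2 ]
rotz rad 1.835 shift cm [ 0.22 -0.1  -0.31]
```

Torque about z rose from about 0.11 N m while free to 0.31–0.37 N m after roughly 60° of resistance, which is firmly snug. I'll ease off the wind-up and draw the key out.

>>> {"fn": "move_arm", "kwargs": {
  "deltas": [0, 0, -0.05, 0, 0, 0, 1, 0, 0, -0.07, 0, 0, -0.2, 1, 0, 0, -0.07, 0, 0, -0.5, 1, 0, 0, -0.07, 0, 0, -0.9, 1]
}}

```text
time: 13.15
tool_pos: [0.5419, -0.056, 0.1374]
ee_rot: [3.14, 0.007, -0.767]
wrist_force: [3.2, 2.5, -16.3]
width: 0.0317
finger_force: 29.9
```

```bash
python3 -c "
from h import *
from bench import robot
plan(robot,.5444,-.0567,.1365,-153)"
```

```text
t 13.15 pos [ 0.5419 -0.056   0.1374] yaw -43.93 F [  3.2   2.5 -16.3] T [ 0.69 -0.8   0.04] w 0.0317 j [-0.21  0.1   1.49  0.    1.56  2.13]
rotz rad 1.904 shift cm [ 0.23 -0.12  0.09]
```

>>> {"fn": "move_arm", "kwargs": {
  "deltas": [0, 0, 0, 0, 0, 0, 1, 0, 0, 0, 0, 0, 0, 1]
}}

```text
time: 13.35
tool_pos: [0.5424, -0.0564, 0.1429]
ee_rot: [3.141, 0.003, -0.767]
wrist_force: [-2.5, 3.3, -5.7]
width: 0.0319
finger_force: 29.9
```

```bash
python3 -c "
from h import *
from bench import robot
plan(robot,.5444,-.0567,.1365,-153)
s=shot(robot,'scene'); im=s['image']; cv2.imwrite('pics/s5.png',cv2.resize(im[90:230,240:400],(640,560),interpolation=cv2.INTER_CUBIC)[...,::-1])"
```

```text
t 13.35 pos [ 0.5424 -0.0564  0.1429] yaw -43.94 F [-2.5  3.3 -5.7] T [1.1  0.76 0.04] w 0.0319 j [-0.21  0.1   1.48  0.    1.56  2.13]
rotz rad 1.903 shift cm [ 0.16 -0.11  0.64]
```

View pics/s5.png

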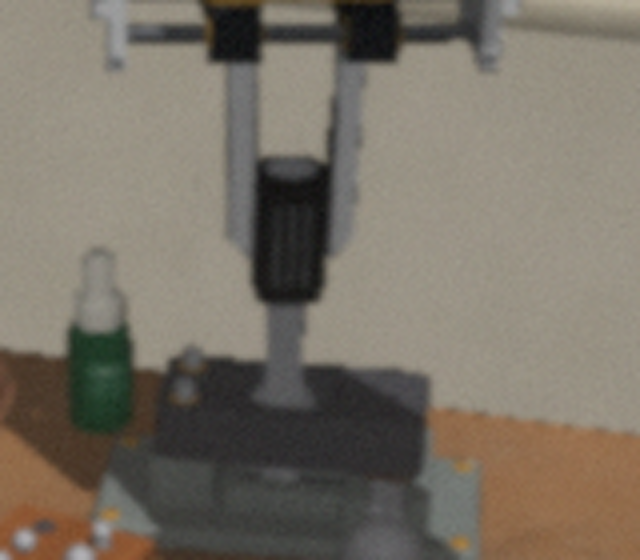

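The key is drawn upward, upright and without slip; its handle spans crop rows 160–300. I'll lift clear and carry it back.

>>> {"fn": "move_arm", "kwargs": {
  "deltas": [0, 0, 0, 0, 0, -1, 1, 0, 0, 0, 0, 0, -2.5, 1, 0, 0, 0, 0, 0, -4.5, 1, 0, 0, 0, 0, 0, -5, 1, 0, 0, 0, 0, 0, -5, 1]
}}

```text
time: 13.9
tool_pos: [0.5452, -0.0581, 0.1961]
ee_rot: [-3.138, -0.007, -0.768]
wrist_force: [-0.5, -0.9, -4.0]
width: 0.0318
finger_force: 29.9
```

```bash
python3 -c "
from h import *
from bench import robot
plan(robot,.4926,.1842,.19,33.85)"
```

```text
t 13.9 pos [ 0.5452 -0.0581  0.1961] yaw -43.98 F [-0.5 -0.9 -4. ] T [ 0.07  0.04 -0.  ] w 0.0318 j [-0.21  0.08  1.4  -0.    1.66  2.13]
rotz rad -1.358 shift cm [-20.61 -13.79   0.61]
```

>>> {"fn": "move_arm", "kwargs": {
  "deltas": [0, 0, -0.14, -1.5, -1, 0, 1, 0, 0, -0.28, -4.5, -3, 0, 1, 0, 0, -0.42, -7.5, -5, 0, 1, 0, 0, -0.56, -10.5, -7, 0, 1, 0, 0, -0.7, -13.5, -9, 0, 1, 0, 0, -0.84, -16.5, -11, 0, 1, 0, 0, -0.98, -19, -12.7, 0, 1, 0, 0, -1.12, -20.5, -13.7, 0, 1]
}}

```text
time: 14.7
tool_pos: [0.4901, 0.1856, 0.192]
ee_rot: [-3.141, 0.0, 0.361]
wrist_force: [0.8, 0.8, -3.1]
width: 0.0318
finger_force: 29.9
```

>>> {"fn": "move_arm", "kwargs": {
  "deltas": [0, 0, -0.12, 0, 0, 0, 1, 0, 0, -0.238, 0, 0, 0, 1, 0, 0, -0.238, 0, 0, 0, 1, 0, 0, -0.238, 0, 0, 0, 1]
}}

```text
time: 15.1
tool_pos: [0.4909, 0.1834, 0.1921]
ee_rot: [3.141, 0.001, 0.588]
wrist_force: [0.9, 0.1, -3.8]
width: 0.0316
finger_force: 29.9
```

```bash
python3 - <<'E'
from h import *
from bench import robot
plan(robot,.4926,.1842,.164,33.85)
s=shot(robot,'scene'); im=s['image']; P=cloud(s); z=P[...,2]
cv2.imwrite('pics/s6.png',cv2.resize(im[150:290,170:330],(640,560),interpolation=cv2.INTER_CUBIC)[...,::-1])
# shank: points just above the tip, near hole
d=np.hypot(P[...,0]-.494,P[...,1]-.185)
for a,b in((.112,.118),(.118,.124),(.124,.13)):
    m=(d<.025)&(z>a)&(z<b); q=P[m]
    if len(q)<4: print(len(q)); continue
    # mid of lateral extent along camera's horizontal, front surface pushed back by 8.5 mm
    R_=R.from_euler('xyz',s['orientation']).as_matrix(); e=R_[:2,0]/np.linalg.norm(R_[:2,0]); n=np.array([-e[1],e[0]])
    t=q[:,:2]@e; mid=(t.min()+t.max())/2; dep=q[:,:2]@n; print(len(q),'lateral',mid,np.ptp(t),'hole',np.dot([.4942,.1853],e),'tcp-dir e',e,'depthrange',dep.min(),dep.max(),'hole n',np.dot([.4942,.1853],n))
E
```

```text
t 15.1 pos [0.4909 0.1834 0.1921] yaw 33.7 F [ 0.9  0.1 -3.8] T [-0.05 -0.04 -0.04] w 0.0316 j [ 0.25  0.03  1.45 -0.    1.65  1.23]
rotz rad -0.003 shift cm [0.19 0.03 2.81]
38 lateral -0.48273662129191863 0.018600746611359076 hole -0.4831629837724567 tcp-dir e [-0.71586128 -0.69824253] depthrange 0.19897315680070674 0.21185198539078126 hole n 0.21242236490562091
47 lateral -0.48230902349221516 0.01794360415270657 hole -0.4831629837724567 tcp-dir e [-0.71586128 -0.69824253] depthrange 0.19899285332054942 0.2100392936329096 hole n 0.21242236490562091
36 lateral -0.4820967370189502 0.017683180341393157 hole -0.4831629837724567 tcp-dir e [-0.71586128 -0.69824253] depthrange 0.19896337654194385 0.2084615607517142 hole n 0.21242236490562091
```

View pics/s6.png

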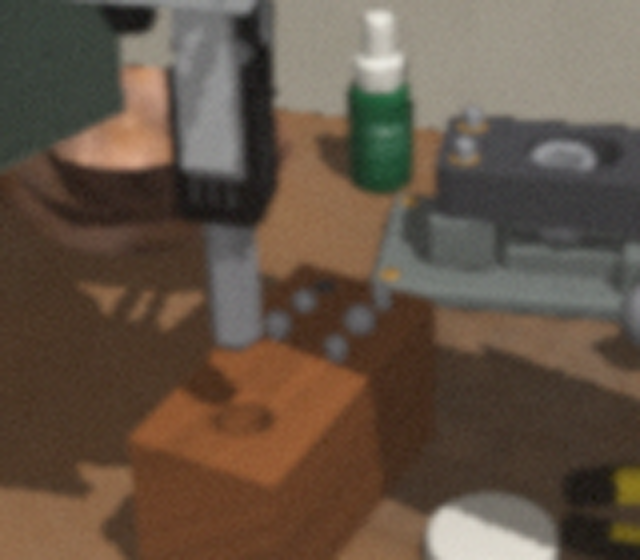

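The key hangs over the block, with the tip at crop (236,345) and the hole mouth at (243,418). I'll measure both in this same view.

```bash
python3 - <<'E'
from h import *
s=pickle.load(open('scene.pkl','rb')); P=cloud(s); z=P[...,2]
M=R.from_euler('xyz',s['orientation']).as_matrix(); e=M[:2,0]/np.linalg.norm(M[:2,0]); n=np.array([-e[1],e[0]])
f=210/np.tan(np.radians(s['fov_y'])/2)
d=np.hypot(P[...,0]-.494,P[...,1]-.185)
m=(d<.014)&(z<.066); 
v,u=np.nonzero(m); q=np.stack([(u-s['cx'])/f,-(v-s['cy'])/f,-np.ones(len(u))],-1)@M.T; w=s['origin']+q*((.072-s['origin'][2])/q[:,2:])
g=np.hypot(w[:,0]-.494,w[:,1]-.185)<.013; w=w[g]
H,r=cv2.minEnclosingCircle((w[:,:2]*1000).astype(np.float32)); H=np.array(H)/1000; print('hole scene',g.sum(),H,r,'mean',w.mean(0), 'e,n',H@e,H@n)
k=(d<.03)&(z>.112)&(z<.13); q=P[k]; t=q[:,:2]@e; dep=q[:,:2]@n; c=(t.min()+t.max())/2
for lo,hi in((-9,-5),(-5,-2),(-2,2),(2,5),(5,9)):
    b=(t-c>lo/1000)&(t-c<=hi/1000); print(lo,hi,b.sum(),np.median(dep[b]))
print('mid',c,'median z',np.median(q[:,2]))
E
```

```text
hole scene 65 [0.48950964 0.18908269] 10.08488655090332 mean [0.48976353 0.1885812  0.072     ] e,n -0.48244657243552186 0.2064394791320544
-9 -5 22 0.20355896810323387
-5 -2 20 0.2020125741034698
-2 2 21 0.20075336733152718
2 5 21 0.20127707968183386
5 9 27 0.20452441339758626
mid -0.48264607072292587 median z 0.12056178053333982
```

>>> {"fn": "move_arm", "kwargs": {
  "deltas": [0, 0, 0, 0.12, 0.07, 1, 1, 0, 0, 0, 0.12, 0.07, 2.2, 1, 0, 0, 0, 0.12, 0.07, 3.2, 1, 0, 0, 0, 0.12, 0.07, 3.6, 1, 0, 0, 0, 0.12, 0.07, 3.9, 1, 0, 0, 0, 0.12, 0.07, 4.1, 1]
}}

```text
time: 15.75
tool_pos: [0.4923, 0.1837, 0.1511]
ee_rot: [-3.142, 0.0, 0.591]
wrist_force: [-0.2, 0.0, -3.3]
width: 0.032
finger_force: 29.9
```

```bash
python3 -c "
from h import *
from bench import robot
plan(robot,.4926,.1842,.0954,33.85)"
```

```text
t 15.75 pos [0.4923 0.1837 0.1511] yaw 33.84 F [-0.2  0.  -3.3] T [ 0.   -0.04 -0.01] w 0.032 j [ 0.25  0.05  1.52 -0.    1.57  1.23]
rotz rad -0.0 shift cm [ 0.05 -0.03  5.57]
```

>>> {"fn": "move_arm", "kwargs": {
  "deltas": [0, 0, 0, 0, 0, 0.3, 1, 0, 0, 0, 0, 0, 0.6, 1, 0, 0, 0, 0, 0, 0.9, 1]
}}

```text
time: 16.05
tool_pos: [0.4925, 0.1838, 0.1425]
ee_rot: [3.141, -0.001, 0.591]
wrist_force: [0.9, 0.2, -3.5]
width: 0.0317
finger_force: 29.9
```

```bash
python3 -c "
from h import *
from bench import robot
plan(robot,.4926,.1842,.0954,33.85)"
```

```text
t 16.05 pos [0.4925 0.1838 0.1425] yaw 33.85 F [ 0.9  0.2 -3.5] T [-0.07  0.03  0.04] w 0.0317 j [ 0.25  0.05  1.53 -0.    1.56  1.23]
rotz rad 0.0 shift cm [ 0.03 -0.03  4.71]
```

Free entry, with no side force. Going down to just above home.

>>> {"fn": "move_arm", "kwargs": {
  "deltas": [0, 0, 0, 0, 0, 0.8, 1, 0, 0, 0, 0, 0, 1.6, 1, 0, 0, 0, 0, 0, 2.4, 1, 0, 0, 0, 0, 0, 3.2, 1, 0, 0, 0, 0, 0, 3.9, 1, 0, 0, 0, 0, 0, 4.3, 1, 0, 0, 0, 0, 0, 4.5, 1, 0, 0, 0, 0, 0, 4.5, 1]
}}

```text
time: 16.85
tool_pos: [0.4923, 0.1837, 0.0972]
ee_rot: [-3.142, 0.0, 0.591]
wrist_force: [-0.4, 0.5, -2.6]
width: 0.0319
finger_force: 29.9
```

```bash
python3 -c "
from h import *
from bench import robot
plan(robot,.4926,.1842,.0954,33.85)"
```

```text
t 16.85 pos [0.4923 0.1837 0.0972] yaw 33.85 F [-0.4  0.5 -2.6] T [ 0.03 -0.01  0.03] w 0.0319 j [ 0.25  0.08  1.6  -0.    1.47  1.23]
rotz rad 0.0 shift cm [ 0.05 -0.03  0.18]
```

>>> {"fn": "move_arm", "kwargs": {
  "deltas": [0, 0, 0, 0, 0, 0.15, 1, 0, 0, 0, 0, 0, 0.15, 1, 0, 0, 0, 0, 0, 0.15, -1, 0, 0, 0, 0, 0, 0.15, -1, 0, 0, 0, 0, 0, 0.15, -1, 0, 0, 0, 0, 0, 0.15, -1, 0, 0, 0, 0, 0, 0.15, -1, 0, 0, 0, 0, 0, 0.15, -1]
}}

```text
time: 17.65
tool_pos: [0.4924, 0.1837, 0.0961]
ee_rot: [3.141, -0.0, 0.591]
wrist_force: [0.9, 0.2, 0.2]
width: 0.0765
finger_force: 0.0
```

>>> {"fn": "move_arm", "kwargs": {
  "deltas": [0, 0, 0, 0, 0, 0, -1, 0, 0, 0, 0, 0, -1, -1, 0, 0, 0, 0, 0, -3, -1, 0, 0, 0, 0, 0, -6, -1, 0, 0, 0, 0, 0, -9, -1, 0, 0, 0, 0, 0, -11, -1, 0, 0, 0, 0, 0, -11, -1]
}}

```text
time: 18.35
tool_pos: [0.4944, 0.1843, 0.2107]
ee_rot: [3.139, -0.008, 0.591]
wrist_force: [-0.3, -0.3, -0.1]
width: 0.0942
finger_force: 0.0
```

```bash
python3 - <<'E'
from h import *
from bench import robot
plan(robot,.4926,.1842,.0954,33.85)
s=shot(robot,'scene'); im=s['image']; P=cloud(s); z=P[...,2]
cv2.imwrite('pics/s7.png',cv2.resize(im[130:310,170:390],(660,540),interpolation=cv2.INTER_CUBIC)[...,::-1])
d=np.hypot(P[...,0]-.494,P[...,1]-.185); m=(d<.025)&(z>.09)&(z<.15); print('handle z max',np.percentile(z[m],[50,95,99]))
E
```

```text
t 18.35 pos [0.4944 0.1843 0.2107] yaw 33.85 F [-0.3 -0.3 -0.1] T [-0.06 -0.02 -0.01] w 0.0942 j [ 0.25  0.03  1.42 -0.    1.68  1.23]
rotz rad 0.0 shift cm [-0.15 -0.09 11.53]
handle z max [0.1199737  0.13352587 0.13399789]
```

View pics/s7.png

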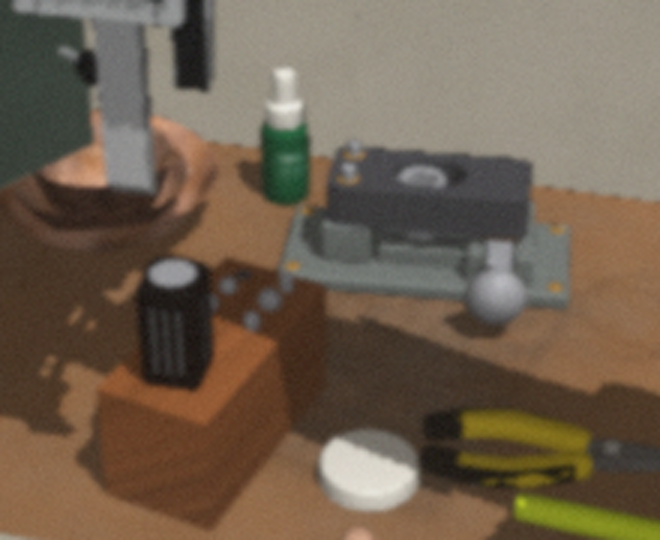

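The key is home, with its handle at crop (175,320) and its top at z 0.134 as at the start. The gripper is clear, and the stake at (497,297) has not visibly moved. Handing in.

```bash
python3 -c "
from bench import robot
print(robot.close_job())"
```

```text
the job is handed in; nothing more can be done
None
```

I tightened the screw to snug (about 0.3 N m, from 0.11 N m free, about 60° past first resistance rather than a full quarter turn), put the key fully home in its block, released it, and handed the job in at about 18 s; the hand-in returned no verdict, and the 25 N clamp force could only be inferred from the torque.

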